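Set the depth stop of a fret jig to its setting block

ROBOT

A 7-joint arm with a two-finger parallel gripper is mounted at the origin on the work surface. World frame = base frame: x ahead of the robot, y to its left, z up, the work surface at z = 0. Lengths are in m, angles in rad, forces in N, time in s.
With the tool pointing down it reaches from about 0.425 to 0.925 m from the base axis. Payload 6.8 kg.
Tool frame: the origin (TCP) lies on the mounting face of the last link; the fingertips stand 173 mm ahead of it and the grasp point (between the pads) lies 155 mm ahead of it; z points along the fingers, y is the line along which they close (so a half turn about z gives the same grasp; the last joint's range is limited). The gripper opens to 85 mm and grips with 20 to 120 N. Pads are 22 mm wide; open, the fingers measure 114 mm over their backs; the gripper's body (76 mm by 85 mm) begins 54 mm behind the grasp point. The pads swing forward as they close: fully open they stand 13 mm farther back than shut.
Start: joints at [-1.214, 0.477, 0.022, 1.555, -0.011, 1.109, -0.083], TCP at [0.303, 0.603, 0.405] pointing down, gripper open.
Joint ranges: [-2.96, 2.96], [-0.34, 2.1], [-1.41, 1.46], [0.24, 2.44], [-1.37, 4.51], [0.17, 1.92], [-2.96, 2.96]. Speed limits (rad/s): [2.39, 2.39, 3.14, 3.14, 3.14, 3.14, 3.14].

INTERFACE

Orientations are given as a unit quaternion [w, x, y, z].
In Python, from station import bot gives the robot as it stands. The module is installed in compiled form; this text tells all that it offers.
- The arm moves only by the shell command python3 -m pendant 'ROWS' [FORCE]. ROWS is JSON, a list of rows, each a list of 5 numbers: the finger opening in m, from 0 to 0.0854, then the shift along the tool's x, y, z in m, then the turn about the tool's z in degrees. In form: [[jaw, x, y, z, yaw], ...]. A call has 1 to 12 rows; each row shifts and turns the commanded pose from where the row before left it, along the tool's axes as they then stand; what a row does not reach is not made up. A row lasts 1/12 s, in which the tool goes at most 41.7 mm and 7.16 degrees, less where a joint would pass 70% of its speed; a pose out of reach is approached as far as the arm can. A call with a gripper value outside its range is refused whole. The fingers move at their own pace and stop on an object; FORCE is the grip in N (left out, the last holds). Time passes only in rows, so rows that do not move let the fingers close. It gives the time, the measured TCP pose, the force, the opening and the grip force at its end, in the units of the state.
- bot.get_obs(): the state, without advancing time (a new reading comes with each control period).
- bot.read_camera(name): name is "scene" or "top"; returns (picture, depth): 400x640x3 uint8, blue, green, red; 400x640 float32, m along the optical axis (not along the pixel's ray), 0 where there is no reading.
- bot.camera_model(name): a dict with "intrinsics" (3x3 intrinsics, pixels), "R" (3x3) and "t" (3): a world point X has camera coordinates R X + t. Camera axes: x right, y down, z forward; pixel columns grow to the right and rows downward; lengths in m; the calibration is good to about 2 mm. A picture is of the moment at which its call begins. camera_model takes no time and is no camera call.
- bot.hand_in(): hands the job in; it is judged then, once.
Trained networks look in the newest picture that a camera, given by its name, has taken for a name from the list of things; names that differ only in an ending like _2 or _b are one class to them, and where a whole thing is asked for, a point or a joint stands for the part that bears it (a point fixed in the world has none). Each returns a list of dicts, best first, with "score" (0 to 1); they miss things now and then, are a little off and sometimes report something else, mostly with a low value. They report only what shows in the picture. A call takes as long as a camera call. They do not tell look-alikes from the thing itself.
- bot.boxes_of(name, camera): "at" ([column, row] in pixels, amid what is visible of it).
- bot.trace(name, camera): "mask" (400x640 bool, what is visible of it) and "at" ([column, row] in pixels, amid what is visible of it).
- bot.pinpoint(name, camera): "at" ([column, row] in pixels: a listed point, or the origin of a listed thing).
The state is a dict: "t": time; "q": joint angles; "joint_vel": joint speeds; "joint_torque": joint torques, N m; "eef_pos": TCP position; "tool_rot": TCP orientation; "contact_force": force on the tool from outside, world axes, zero at the start; "torque": the same for the moment, N m; "gripper_width": opening from 0.0 (shut) to 1.0 (fully open); "grasp_force": force on a finger pad.
Only numpy, scipy, OpenCV 4.12 (cv2) and the standard library are available. Lean on these libraries where they do the work, as an engineer would, in place of code of your own. Each camera call takes 0.05 s, during which the arm holds its last target. There are 200 camera calls.

TASK

Turn the jig's stop screw down with the T-handled driver standing in it (clockwise from above) until its sprung foot just bears on the setting block, pushed up a millimetre or two and no more. Only then push the block along its channel, dragging beneath the foot, up against the red end stop, and let go. Never screw the foot down hard on the block, and leave the other things on the bench alone.

Things in the scene. Friction and masses are not known exactly. Their poses are not given: they have to be found in the camera images.
- jig: Depth-stop jig screwed to the bench: grey base plate 125 x 225 mm, 15 mm thick (from x -90 to +35, y -130 to +95), blue column on its -x side (x -84 to -49, y -22 to +22) with a 40 mm wide blue arm reaching over the channel to x +20, its top 90 mm above the bench. Origin: on the bench, under the vertical axis of the stop screw. The channel runs along y between two steel rails 12 mm high (inner faces x -23 and +23, from y -100 to +75) on the base plate. z up.
- end_stop (a point): Middle of the face of the red end stop (62 mm wide, 30 mm high) that closes the channel at its +y end; 72 mm along jig y from the screw axis, 30 mm above the bench.
- block_center (a point): Centre of the setting block, a loose bare aluminium bar 42 (x) x 180 (y) x 30 (z) mm, 0.55 kg, lying in the channel on the base plate, its top 45 mm above the bench; its axes are along the jig's. It already lies beneath the screw; the end towards jig -y (yellow) sticks out of the rails and is the one to push, towards jig +y. Against the end stop its centre is 18 mm to the -y side of the screw axis; it starts 32 to 57 mm short of that.
- block: The same setting block; origin at the centre of its underside, axes as above.
- bar_center (a point): Centre of the T-driver's crossbar on the screw axis, about 160 mm above the bench; it sinks with the screw. The driver is captive in the screw's brass head (30 mm diameter, 48 mm below the crossbar). The green crossbar is round, 110 mm long, 14 mm diameter, level, free on both sides, on an upright hub of 18 mm diameter. Pushing an end sideways or turning it between the fingers turns the screw; friction about 0.1 N m, it stays where left.
- bar_end (a point): The orange end of the crossbar, 55 mm from the screw axis.
- driver (a joint): Turn of the driver and screw (rad), grows clockwise seen from above, 0 to 8.37. At 0 the orange end points along jig +x; its direction is then jig yaw minus this angle. Quick thread: a full turn clockwise lowers the screw 15 mm. The foot meets the block's top at about 4.2 rad.
- foot (a joint): How far the sprung foot is pushed up into the screw (m), 0 when hanging free, at most 0.009. The spring gives about 1.4 N at first touch and 1.5 N more per mm.
- foot_tip (a point): Centre of the underside of the foot, a dark steel disc 18 mm in diameter on an orange stem below the screw, on the screw axis; its height above the bench is 45 mm when it rests on the block.
- screwdriver: Bystander: loose green screwdriver 200 mm long lying to the left (+y) of the jig.
- tape: Bystander: yellow roll of tape, 96 mm across, 24 mm high.
- glue: Bystander: yellow and black bottle, 60 mm across, 150 mm high.
- tuner: Bystander: orange tuner box 75 x 130 x 32 mm.
- cup: Bystander: white cup, 80 mm across, 100 mm high.
- neck: Bystander: guitar neck lying across the far side of the bench, 600 mm long, 31 mm high.
Things that resemble listed ones, but are neither listed nor needed, are in the scene too. Of the things shaped like the block, the aluminium one is meant.

How it is judged:
On the way:
1. the foot bears lightly on the block (0.8 to 6.5 N, up to about 3.4 mm pushed up) with the block not yet pushed along (moved under 12 mm) (contact force between foot and block between 0.8 and 6.5 N and distance of block from where it was at the start of the episode below 0.012 m), for 0.3 s.
At the end, for the whole second after the job is handed in: The block lies flat and still against the red end stop (within 5 mm), with the sprung foot still bearing lightly on it: 0.8 to 6.5 N, pushed up at most about 3.4 mm (contact force between foot and block between 0.8 and 6.5 N and y of block_center in the frame of jig above -0.023 m and angle between block's own z axis and vertical below 0.05 rad and linear speed of block below 0.01 m/s and velocity of joint driver below 0.05 rad/s); the robot touches nothing.
It fails at once if the foot is screwed down hard on the block (over 11 N, some 6 mm pushed up) (contact force between foot and block above 11 N).
It fails at once if a bystander is moved more than 20 mm (distance of any of screwdriver, tape, glue, tuner, cup, neck from where it was at the start of the episode above 0.02 m).
It also fails if it takes over 54 s, if anything falls off the work surface, if the arm or the gripper's body presses on something with over 40 N, if the wrist force passes 120 N, or if a joint passes its speed limit or range.

## Working session

There is one attempt and no reset: what is moved stays moved. The work goes in short steps, Python scripts to look and compute and a shell command to move; the robot and the scene stay as the last step left them, time stands still between calls to the robot, and variables do not carry over. Pictures are saved under pics/ and viewed, at most 10 in all, crops included, and the job is handed in when it is done.

```bash
mkdir -p pics
cat > h.py <<'E'
import numpy as np, cv2
from station import bot
def w(cam,px,d=None,z=None):
    m=bot.camera_model(cam);K=np.array(m["intrinsics"]);R=np.array(m["R"]);t=np.array(m["t"])
    r=np.linalg.inv(K)@[px[0],px[1],1.]
    if d is not None: return R.T@(r*d-t)
    o=-R.T@t; v=R.T@r
    return o+v*(z-o[2])/v[2]
E
python3 - <<'E'
from h import *
for c in("scene","top"):
    p,d=bot.read_camera(c);cv2.imwrite(f"pics/{c}0.png",p);np.save(f"d_{c}.npy",d)
    for n in("bar_center","bar_end","block_center","end_stop","jig","foot_tip"):
        for r in bot.pinpoint(n,c)[:3]:
            a=r["at"];z={"bar_center":.16,"bar_end":.16,"block_center":.03,"end_stop":.03,"jig":0,"foot_tip":.055}[n]
            print(c,n,round(r["score"],2),np.round(a),w(c,a,z=z).round(4),w(c,a,d=d[int(a[1]),int(a[0])]).round(3))
o=bot.get_obs();print(o)
E
```

```text
scene bar_center 0.52 [354. 185.] [0.5593 0.0649 0.16  ] [0.564 0.065 0.166]
scene bar_end 0.74 [338. 174.] [0.5248 0.0193 0.16  ] [0.53  0.019 0.166]
scene block_center 0.97 [325. 205.] [ 0.5423 -0.0152  0.03  ] [ 0.552 -0.014  0.045]
scene block_center 0.64 [244. 224.] [ 0.6259 -0.2421  0.03  ] [ 0.625 -0.242  0.029]
scene end_stop 0.67 [373. 218.] [0.578  0.1255 0.03  ] [0.568 0.127 0.014]
scene jig 0.91 [345. 218.] [0.5645 0.0454 0.    ] [0.581 0.045 0.027]
scene jig 0.66 [323. 210.] [ 0.5437 -0.0205  0.    ] [ 0.569 -0.018  0.039]
scene jig 0.52 [435. 203.] [0.492 0.317 0.   ] [0.501 0.314 0.013]
top bar_center 0.54 [290. 207.] [0.5549 0.0584 0.16  ] [0.553 0.058 0.169]
top bar_end 0.66 [306. 221.] [0.5158 0.0133 0.16  ] [0.532 0.014 0.045]
top block_center 0.85 [317. 216.] [ 0.551  -0.0187  0.03  ] [ 0.549 -0.018  0.043]
top end_stop 0.7 [267. 208.] [0.5751 0.1351 0.03  ] [0.572 0.134 0.045]
top jig 0.8 [294. 214.] [0.5621 0.0517 0.    ] [0.547 0.048 0.09 ]
{'t': 0.7, 'q': array([-1.21410734,  0.47694072,  0.0223841 ,  1.55541614, -0.01148006,
        1.10932168, -0.08312752]), 'joint_vel': array([-0.00096166, -0.00152891, -0.00060063,  0.00108327, -0.00049796,
        0.00064717,  0.00020921]), 'joint_torque': array([ 6.22451589e-04, -5.96164227e+01,  1.60598561e+00, -2.81492347e+01,
        1.23605857e-02,  1.47174378e-03,  1.10331221e-06]), 'eef_pos': array([0.30254914, 0.6033943 , 0.40474056]), 'tool_rot': array([1.01879109e-06, 2.30320852e-01, 9.73114744e-01, 2.13547112e-05]), 'contact_force': array([ 0.27379816, -0.21829296, -0.73636756]), 'torque': array([ 0.02309437, -0.02493403,  0.00301002]), 'grasp_force': 0.0, 'gripper_width': 0.9996282206909558}
```

Run:
```python
import cv2,numpy as np
p=cv2.imread("pics/scene0.png");cv2.imwrite("pics/s0.png",cv2.resize(p[120:290,190:490],None,fx=2.66,fy=2.66,interpolation=2))
q=cv2.imread("pics/top0.png");cv2.imwrite("pics/t0.png",cv2.resize(q[140:290,220:420],None,fx=4,fy=4,interpolation=2))
from h import *
m=bot.camera_model("scene");print(m)
```

```text
{'intrinsics': array([[414.30965681,   0.        , 325.14557582],
       [  0.        , 414.30965681, 194.98721801],
       [  0.        ,   0.        ,   1.        ]]), 'R': array([[-7.26438141e-02,  9.97357887e-01, -3.48520415e-04],
       [ 8.17856796e-01,  5.93696223e-02, -5.72350862e-01],
       [-5.70817955e-01, -4.18627895e-02, -8.20008761e-01]]), 't': array([ 0.05412081, -0.39711476,  1.55598317])}
```

View pics/s0.png

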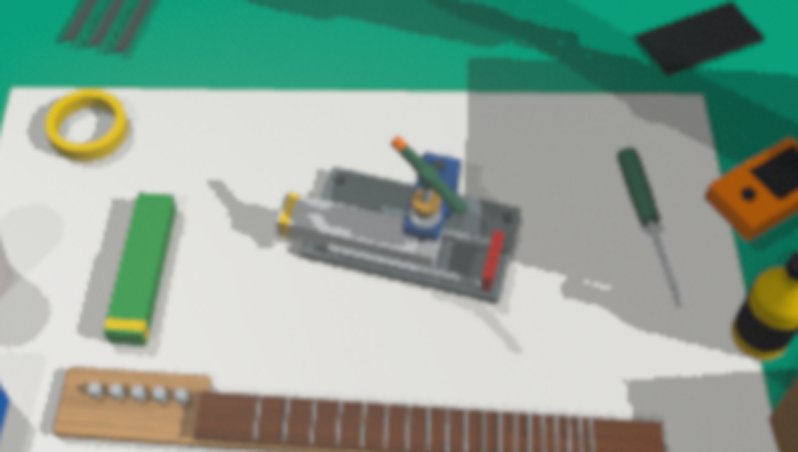

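View pics/t0.png

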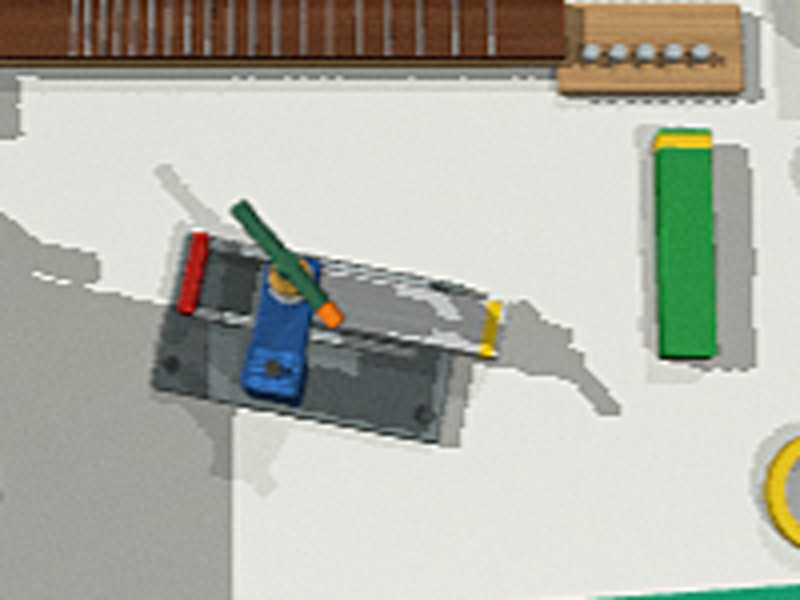

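View pics/scene0.png

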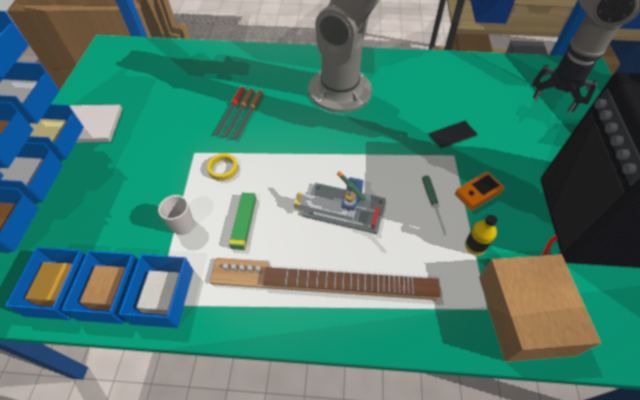

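```bash
cat >> h.py <<'E'
def cloud(c,p,d):
    m=bot.camera_model(c);K=np.array(m["intrinsics"]);R=np.array(m["R"]);t=np.array(m["t"])
    v,u=np.mgrid[:400,:640];r=np.stack([(u-K[0,2])/K[0,0],(v-K[1,2])/K[1,1],np.ones_like(u)],-1)*d[...,None]
    return ((r-t)@R)
def bar(P,hsv,d,c0=(.557,.061)):
    s=(P[...,2]>.135)&(P[...,2]<.18)&(d>0)&(np.hypot(P[...,0]-c0[0],P[...,1]-c0[1])<.075)
    g=s&(hsv[...,0]>60)&(hsv[...,0]<95)&(hsv[...,1]>60); o=s&(hsv[...,0]<20)&(hsv[...,1]>120)
    return s,g,o
E
cat > m.py <<'E'
from h import *
import sys
for c in("scene","top"):
    if len(sys.argv)>1: p,d=cv2.imread(f"pics/{c}0.png"),np.load(f"d_{c}.npy")
    else:
        p,d=bot.read_camera(c)
    P=cloud(c,p,d);hsv=cv2.cvtColor(p,cv2.COLOR_BGR2HSV);s,g,o=bar(P,hsv,d)
    Q=P[s][:,:2]
    if len(Q)>5:
        mu=Q.mean(0);v=np.linalg.svd(Q-mu)[2][0];
        e=P[o][:,:2].mean(0) if o.any() else mu
        if (e-mu)@v<0:v=-v
        k=(Q-mu)@v;print(c,"bar n",len(Q),g.sum(),o.sum(),"mid",(mu+v*(k.max()+k.min())/2).round(4),"len",np.ptp(k).round(3),"ang",np.degrees(np.arctan2(v[1],v[0])).round(1),"z",P[s][:,2].max().round(4),"orange",e.round(4))
    near=np.hypot(P[...,0]-.56,P[...,1]-.03)<.2
    H,S,V=hsv[...,0],hsv[...,1],hsv[...,2]
    red=near&((H<6)|(H>172))&(S>150)&(P[...,2]>.02)&(P[...,2]<.06)
    yel=near&(H>20)&(H<34)&(S>130)&(P[...,2]>.038)&(P[...,2]<.06)
    for n,k in(("red",red),("yel",yel)):
        print(c,n,k.sum(),P[k].mean(0).round(4) if k.any() else "")
        if n=="red" and k.any():
            Q=P[k][:,:2];v=np.linalg.svd(Q-Q.mean(0))[2][0];print(" red dir",np.degrees(np.arctan2(v[1],v[0])))
    b=near&(H>100)&(H<125)&(S>120)&(P[...,2]>.085)&(P[...,2]<.095)
    if b.any():
        r=cv2.minAreaRect((P[b][:,:2]*1000).astype(np.float32));print(" blue",r)
    al=near&(P[...,2]>.04)&(P[...,2]<.05)&(S<60)&(P[...,1]<.03)
    if al.any():
        r=cv2.minAreaRect((P[al][:,:2]*1000).astype(np.float32));print(" alu",r)
E
python3 m.py 1
```

```text
scene bar n 229 122 13 mid [0.5632 0.0539] len 0.11 ang -139.2 z 0.171 orange [0.5294 0.0235]
scene red 44 [0.5786 0.131  0.0454]
 red dir -12.250553340450207
scene yel 25 [ 0.5369 -0.0954  0.0453]
 blue ((532.7260131835938, 63.08125686645508), (35.01051330566406, 94.24083709716797), 79.80596160888672)
 alu ((544.6773681640625, -35.80987548828125), (137.2028045654297, 44.87453842163086), 78.62339782714844)
top bar n 202 146 29 mid [0.5594 0.0558] len 0.109 ang -139.4 z 0.1695 orange [0.5248 0.026 ]
top red 96 [0.5866 0.1238 0.0406]
 red dir 152.33511345205227
top yel 41 [ 0.5294 -0.0943  0.0439]
 blue ((527.6978759765625, 61.58873748779297), (42.21378707885742, 101.54962921142578), 78.89329528808594)
 alu ((542.4539794921875, -35.89512634277344), (137.2335968017578, 42.4100456237793), 78.6742172241211)
```

```bash
python3 -m pendant '[[0.06,-0.0238,-0.0187,0,0],[0.06,-0.0238,-0.0187,0,0],[0.06,-0.0238,-0.0187,0,0],[0.06,-0.0238,-0.0187,0,0],[0.06,-0.0238,-0.0187,0,0],[0.06,-0.0238,-0.0187,0,0],[0.06,-0.0238,-0.0187,0,0],[0.06,-0.0238,-0.0187,0,0],[0.06,-0.0238,-0.0187,0,0],[0.06,-0.0238,-0.0187,0,0]]' 20
python3 -m pendant '[[0.06,-0.0238,-0.0187,0,0],[0.06,-0.0238,-0.0187,0,0],[0.06,-0.0238,-0.0187,0,0],[0.06,-0.0238,-0.0187,0,0],[0.06,-0.0238,-0.0187,0,0],[0.06,-0.0238,-0.0187,0,0],[0.06,-0.0238,-0.0187,0,0],[0.06,-0.0238,-0.0187,0,0],[0.06,-0.0238,-0.0187,0,0],[0.06,-0.0238,-0.0187,0,0]]'
python3 -m pendant '[[0.06,0,0,0,-6.73],[0.06,0,0,0,-6.73],[0.06,0,0,0,-6.73],[0.06,0,0,0,-6.73],[0.06,0,0,0,-6.73],[0.06,0,0,0,-6.73],[0.06,0,0,0,-6.73],[0.06,0,0,0,-6.73],[0.06,0,0,0,-6.73],[0.06,0,0,0,-6.73],[0.06,0,0,0,0],[0.06,0,0,0,0]]'
cat > st.py <<'E'
from h import *
from scipy.spatial.transform import Rotation as Ro
o=bot.get_obs();q=o["tool_rot"];M=Ro.from_quat([q[1],q[2],q[3],q[0]]).as_matrix()
print("t",round(o["t"],2),"pos",o["eef_pos"].round(4),"psi",np.degrees(np.arctan2(M[1,0],M[0,0])).round(1),"z",M[:,2].round(3),"q7",o["q"][6].round(2),"F",o["contact_force"].round(1),"T",o["torque"].round(2),"w",round(o["gripper_width"]*85.4,1),"g",o["grasp_force"])
import sys
if len(sys.argv)>2:
    t=np.array([float(a) for a in sys.argv[1:4]]);print("tool delta",(M.T@(t-o["eef_pos"])).round(4))
E
python3 st.py 0.5613 0.0549 0.325
```

```text
t: 1.53
eef_pos: [0.4319, 0.3281, 0.405]
tool_rot: [0.0, 0.23, 0.973, 0.0]
contact_force: [0.0, 0.8, 0.4]
gripper_width: 0.702
grasp_force: 0.0
t: 2.37
eef_pos: [0.5608, 0.0543, 0.405]
tool_rot: [0.0, 0.23, 0.973, 0.0]
contact_force: [0.3, 0.1, 0.9]
gripper_width: 0.704
grasp_force: 0.0
t: 3.37
eef_pos: [0.5604, 0.0556, 0.4048]
tool_rot: [0.0, -0.346, 0.938, 0.0]
contact_force: [-0.3, 0.3, 0.4]
gripper_width: 0.706
grasp_force: 0.0
t 3.37 pos [0.5604 0.0556 0.4048] psi -139.5 z [ 0.  0. -1.] q7 2.09 F [-0.3  0.3  0.4] T [-0.   -0.01  0.  ] w 60.3 g 0.0
tool delta [-0.0002 -0.0011  0.0798]
```

```bash
python3 -m pendant '[[0.06,0,-0.001,0.02,0],[0.06,0,0,0.02,0],[0.06,0,0,0.02,0],[0.06,0,0,0.02,0],[0.06,0,0,0,0],[0.012,0,0,0,0],[0.012,0,0,0,0],[0.012,0,0,0,0],[0.012,0,0,0,0],[0.012,0,0,0,0],[0.012,0,0,0,0],[0.012,0,0,0,0]]' 20; python3 st.py; python3 m.py | grep bar
```

```text
t: 4.37
eef_pos: [0.5613, 0.0555, 0.3262]
tool_rot: [0.001, -0.347, 0.938, 0.0]
contact_force: [-3.3, 1.7, 6.7]
gripper_width: 0.196
grasp_force: 20.0
t 4.37 pos [0.5613 0.0555 0.3262] psi -139.3 z [ 0.002  0.001 -1.   ] q7 2.1 F [-3.3  1.7  6.7] T [ 0.34  0.52 -0.04] w 16.7 g 19.978483021259308
scene bar n 180 67 0 mid [0.5682 0.0589] len 0.098 ang 39.7 z 0.1796 orange [0.5773 0.0664]
```

```bash
python3 -m pendant '[[0.012,0,0,0.00025,6],[0.012,0,0,0.00025,6],[0.012,0,0,0.00025,6],[0.012,0,0,0.00025,6],[0.012,0,0,0.00025,6],[0.012,0,0,0,0]]'; python3 st.py; python3 m.py | grep bar
```

```text
t: 4.97
eef_pos: [0.5615, 0.055, 0.325]
tool_rot: [0.001, -0.09, 0.996, 0.0]
contact_force: [-1.6, -0.4, 6.2]
gripper_width: 0.196
grasp_force: 19.9
t 4.97 pos [0.5615 0.055  0.325 ] psi -169.7 z [ 0.002  0.    -1.   ] q7 1.62 F [-1.6 -0.4  6.2] T [ 0.02  0.36 -0.07] w 16.8 g 19.93775725364685
scene bar n 207 94 0 mid [0.5731 0.0568] len 0.091 ang 8.8 z 0.1799 orange [0.5764 0.0573]
```

```bash
python3 -m pendant '[[0.012,0,0,0.00025,6],[0.012,0,0,0.00025,6],[0.012,0,0,0.00025,6],[0.012,0,0,0.00025,6],[0.012,0,0,0.00025,6],[0.012,0,0,0.00025,6],[0.012,0,0,0.00025,6],[0.012,0,0,0.00025,6],[0.012,0,0,0.00025,6],[0.012,0,0,0.00025,6]]'; python3 -m pendant '[[0.012,0,0,0.00025,6],[0.012,0,0,0.00025,6],[0.012,0,0,0.00025,6],[0.012,0,0,0.00025,6],[0.012,0,0,0.00025,6],[0.012,0,0,0.00025,6],[0.012,0,0,0.00025,6],[0.012,0,0,0.00025,6],[0.012,0,0,0.00025,6],[0.012,0,0,0.00025,6],[0.012,0,0,0,0],[0.012,0,0,0,0]]'; python3 st.py; python3 m.py | grep bar
```

```text
t: 5.9
eef_pos: [0.5613, 0.0539, 0.3225]
tool_rot: [0.001, 0.42, 0.907, 0.0]
contact_force: [-4.2, -2.4, 8.8]
gripper_width: 0.199
grasp_force: 20.2
t: 6.9
eef_pos: [0.5606, 0.0536, 0.3199]
tool_rot: [-0.0, 0.816, 0.578, -0.001]
contact_force: [-8.2, -2.8, 13.2]
gripper_width: 0.199
grasp_force: 20.6
t 6.9 pos [0.5606 0.0536 0.3199] psi 70.6 z [-0.001 -0.    -1.   ] q7 -0.19 F [-8.2 -2.8 13.2] T [-0.72  1.71 -0.1 ] w 17.0 g 20.61638206243515
scene bar n 175 49 27 mid [0.5656 0.0542] len 0.108 ang 71.1 z 0.1777 orange [0.5808 0.0983]
top bar n 44 39 0 mid [0.5446 0.015 ] len 0.023 ang -107.5 z 0.1642 orange [0.5445 0.0147]
```

```bash
python3 -m pendant '[[0.05,0,0,0,0],[0.05,0,0,0,0],[0.05,0,0,0,0],[0.05,0,0,0,0],[0.05,0,0,0,0],[0.05,0,0,-0.02,0],[0.05,0,0,-0.02,0],[0.05,0,0,-0.02,0],[0.05,0,0,-0.02,0],[0.05,0,0,-0.02,0],[0.05,0,0,0,0]]'; python3 -m pendant '[[0,0,-0.03,0,0],[0,0,-0.03,0,0],[0,0,-0.03,0,0],[0,0,-0.03,0,0],[0,0,-0.03,0,0],[0,0,-0.03,0,0],[0,0,0,0,0]]'; python3 st.py; python3 m.py
python3 - <<'E'
from h import *
p,d=bot.read_camera("scene");print(bot.pinpoint("bar_center","scene")[:1],bot.pinpoint("foot_tip","scene")[:1])
cv2.imwrite("pics/s1.png",cv2.resize(p[150:250,270:420],None,fx=5,fy=5,interpolation=2))
E
```

```text
t: 7.92
eef_pos: [0.5623, 0.0546, 0.4221]
tool_rot: [0.001, 0.816, 0.578, 0.003]
contact_force: [0.7, 0.4, -0.4]
gripper_width: 0.586
grasp_force: 0.0
t: 8.5
eef_pos: [0.3869, 0.1155, 0.4173]
tool_rot: [-0.002, 0.815, 0.58, -0.001]
contact_force: [-0.6, -0.3, -1.2]
gripper_width: -0.002
grasp_force: 0.0
t 8.5 pos [0.3869 0.1155 0.4173] psi 70.9 z [-0.004  0.001 -1.   ] q7 -0.79 F [-0.6 -0.3 -1.2] T [-0.04  0.02 -0.02] w -0.2 g 0.0
scene bar n 231 118 29 mid [0.5642 0.0546] len 0.109 ang 69.9 z 0.1653 orange [0.5805 0.0981]
scene red 45 [0.5786 0.1312 0.0458]
 red dir -11.60839810436125
scene yel 25 [ 0.5384 -0.096   0.0446]
 blue ((519.5401000976562, 64.70904541015625), (36.03615951538086, 64.37226867675781), 79.91069030761719)
 alu ((544.5523071289062, -35.924163818359375), (138.3047332763672, 44.18412780761719), 78.94152069091797)
top bar n 204 161 31 mid [0.5592 0.0558] len 0.109 ang 70.0 z 0.1642 orange [0.5742 0.0978]
top red 96 [0.5892 0.1214 0.0404]
 red dir 150.79136206888225
top yel 41 [ 0.5294 -0.0942  0.0447]
 blue ((528.225830078125, 61.837425231933594), (42.568016052246094, 102.7489242553711), 79.30802154541016)
 alu ((542.3607788085938, -35.91188049316406), (137.2474365234375, 42.77204895019531), 78.86848449707031)
[{'at': [353.9, 189.4], 'score': 0.51}] []
```

View pics/s1.png

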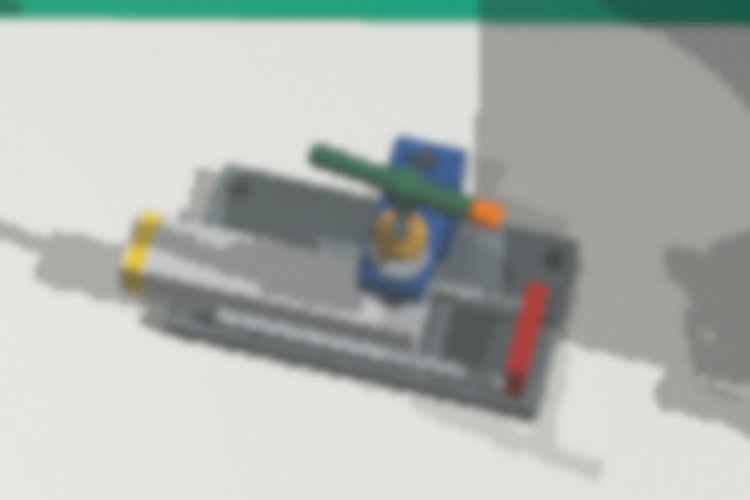

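```bash
python3 -m pendant '[[0,0,0,0,-4],[0,0,0,0,-3.9],[0,0,0,0,0]]'; python3 st.py 0.5235 -0.1364 0.30
```

```text
t: 9.0
eef_pos: [0.3921, 0.1142, 0.4184]
tool_rot: [0.001, 0.774, 0.633, -0.0]
contact_force: [-0.6, 0.2, -0.2]
gripper_width: 0.004
grasp_force: 0.0
t 9.0 pos [0.3921 0.1142 0.4184] psi 78.6 z [ 0.    -0.001 -1.   ] q7 -0.65 F [-0.6  0.2 -0.2] T [-0.02 -0.01  0.03] w 0.3 g 0.0
tool delta [-0.2195  0.1783  0.1187]
```

```bash
python3 -m pendant '[[0,-0.022,0.018,0,0],[0,-0.022,0.018,0,0],[0,-0.022,0.018,0,0],[0,-0.022,0.018,0,0],[0,-0.022,0.018,0,0],[0,-0.022,0.018,0,0],[0,-0.022,0.018,0,0],[0,-0.022,0.018,0,0],[0,-0.022,0.018,0,0],[0,-0.022,0.018,0,0],[0,0,0,0,0],[0,0,0,0,0]]'; python3 -m pendant '[[0,0,0,0.03,0],[0,0,0,0.03,0],[0,0,0,0.03,0],[0,0,0,0.03,0],[0,0,0,0.03,0],[0,0,0,0.03,0],[0,0,0,0.03,0],[0,0,0,0,0],[0,0,0,0,0]]'; python3 st.py 0.5235 -0.1364 0.197
```

```text
t: 10.0
eef_pos: [0.5244, -0.1389, 0.4181]
tool_rot: [0.001, 0.776, 0.631, -0.001]
contact_force: [0.4, 0.4, -0.2]
gripper_width: -0.001
grasp_force: 0.0
t: 10.75
eef_pos: [0.5235, -0.1359, 0.2077]
tool_rot: [-0.001, 0.774, 0.633, -0.001]
contact_force: [0.4, -0.3, 0.7]
gripper_width: 0.001
grasp_force: 0.0
t 10.75 pos [ 0.5235 -0.1359  0.2077] psi 78.6 z [-0.003  0.    -1.   ] q7 0.51 F [ 0.4 -0.3  0.7] T [-0.03 -0.03 -0.05] w 0.1 g 0.0
tool delta [-0.0005  0.0001  0.0107]
```

```bash
python3 -m pendant '[[0,0,0,0.005,0],[0,0,0,0.005,0],[0,0.005,0,0,0],[0,0.005,0,0,0],[0,0.005,0,0,0],[0,0.005,0,0,0],[0,0.005,0,0,0],[0,0.005,0,0,0],[0,0.005,0,0,0],[0,0.005,0,0,0],[0,0,0,0,0]]'; python3 m.py | egrep "yel|bar"; python3 -m pendant '[[0,0.004,0,0,0],[0,0.004,0,0,0],[0,0.004,0,0,0],[0,0.004,0,0,0],[0,0.004,0,0,0],[0,0,0,0,0]]';python3 st.py; python3 m.py | egrep "yel|bar|alu"
```

```text
t: 11.67
eef_pos: [0.532, -0.0983, 0.1989]
tool_rot: [0.001, 0.774, 0.633, -0.0]
contact_force: [-0.7, -4.5, 1.5]
gripper_width: -0.002
grasp_force: 2.1
scene bar n 231 118 27 mid [0.5642 0.0548] len 0.109 ang 70.2 z 0.1651 orange [0.5809 0.0983]
scene yel 22 [ 0.5435 -0.0793  0.0451]
top bar n 203 159 31 mid [0.559  0.0556] len 0.109 ang 70.1 z 0.1652 orange [0.574  0.0977]
top yel 0 
t: 12.27
eef_pos: [0.536, -0.0789, 0.1989]
tool_rot: [0.001, 0.774, 0.633, -0.0]
contact_force: [0.2, -5.5, 2.5]
gripper_width: -0.001
grasp_force: 2.9
t 12.27 pos [ 0.536  -0.0789  0.1989] psi 78.5 z [ 0.001 -0.002 -1.   ] q7 0.42 F [ 0.2 -5.5  2.5] T [-1.16  0.19  0.07] w -0.1 g 2.8562858887016773
scene bar n 232 116 27 mid [0.5642 0.0549] len 0.109 ang 70.3 z 0.1643 orange [0.5808 0.0983]
scene yel 26 [ 0.5452 -0.0599  0.0451]
 alu ((547.3056030273438, -22.953571319580078), (109.91952514648438, 44.8935432434082), 79.7671127319336)
top bar n 192 149 30 mid [0.5598 0.0575] len 0.105 ang 70.3 z 0.1644 orange [0.5747 0.0989]
top yel 0 
 alu ((562.351806640625, 19.681915283203125), (13.058990478515625, 34.12396240234375), 45.321205139160156)
```

```bash
python3 -m pendant '[[0,0.003,0,0,0],[0,0.003,0,0,0],[0,0.003,0,0,0],[0,0,0,0,0]]';python3 -m pendant '[[0,0.001,0,0,0],[0,0.001,0,0,0],[0,0,0,0,0]]';python3 m.py | egrep "yel"
```

```text
t: 12.7
eef_pos: [0.5377, -0.0704, 0.1989]
tool_rot: [0.001, 0.774, 0.633, -0.0]
contact_force: [-1.9, -6.1, 4.0]
gripper_width: 0.0
grasp_force: 3.2
t: 12.95
eef_pos: [0.5379, -0.0689, 0.1989]
tool_rot: [0.001, 0.775, 0.632, -0.001]
contact_force: [-1.4, -7.6, 3.2]
gripper_width: 0.003
grasp_force: 3.8
scene yel 23 [ 0.5462 -0.0492  0.0454]
top yel 0
```

```bash
for i in 1; do python3 -m pendant '[[0,0.001,0,0,0],[0,0.001,0,0,0],[0,0,0,0,0],[0,0,0,0,0]]';done; python3 -m pendant '[[0,0.001,0,0,0],[0,0,0,0,0],[0,0,0,0,0]]'; python3 -m pendant '[[0,0.001,0,0,0],[0,0,0,0,0],[0,0,0,0,0]]'
```

```text
t: 13.38
eef_pos: [0.5383, -0.067, 0.1989]
tool_rot: [0.001, 0.775, 0.632, -0.001]
contact_force: [-0.8, -7.4, 3.1]
gripper_width: -0.0
grasp_force: 3.8
t: 13.63
eef_pos: [0.5385, -0.066, 0.1989]
tool_rot: [0.001, 0.775, 0.632, -0.001]
contact_force: [-2.0, -8.4, 3.1]
gripper_width: -0.002
grasp_force: 3.9
t: 13.88
eef_pos: [0.5386, -0.0651, 0.1989]
tool_rot: [0.001, 0.775, 0.632, -0.001]
contact_force: [-1.9, -7.6, 3.1]
gripper_width: 0.001
grasp_force: 3.9
```

```bash
python3 -m pendant '[[0,0.001,0,0,0],[0,0,0,0,0],[0,0.001,0,0,0],[0,0,0,0,0]]'|egrep "pos|contact"; python3 -m pendant '[[0,0.001,0,0,0],[0,0,0,0,0],[0,0,0,0,0]]'|egrep "pos|contact"; python3 -m pendant '[[0,0.001,0,0,0],[0,0,0,0,0],[0,0,0,0,0]]'|egrep "pos|contact"
```

```text
eef_pos: [0.539, -0.0631, 0.1989]
contact_force: [-1.5, -7.8, 3.0]
eef_pos: [0.5392, -0.0621, 0.1989]
contact_force: [-2.8, -7.6, 3.1]
eef_pos: [0.5393, -0.0617, 0.1989]
contact_force: [-2.2, -9.7, 3.9]
```

```bash
python3 -m pendant '[[0,0.001,0,0,0],[0,0,0,0,0],[0,0,0,0,0]]'|egrep "pos|contact"; python3 -m pendant '[[0,0.001,0,0,0],[0,0,0,0,0],[0,0,0,0,0]]'|egrep "pos|contact"; python3 m.py | egrep "yel|bar|red"
```

```text
eef_pos: [0.5393, -0.0615, 0.1989]
contact_force: [-2.8, -11.9, 3.4]
eef_pos: [0.5393, -0.0613, 0.1989]
contact_force: [-2.1, -13.1, 2.9]
scene bar n 231 116 27 mid [0.5641 0.0548] len 0.109 ang 70.1 z 0.1642 orange [0.5808 0.0983]
scene red 39 [0.5787 0.1317 0.0451]
 red dir -12.253232883041544
scene yel 17 [ 0.5523 -0.0436  0.0455]
top bar n 154 112 28 mid [0.5632 0.0671] len 0.086 ang 70.0 z 0.1638 orange [0.5751 0.0987]
top red 82 [0.5899 0.1223 0.0421]
 red dir 152.4104841212831
top yel 0
```

```bash
python3 -m pendant '[[0,-0.003,0,0,0],[0,-0.01,0,0,0],[0,-0.02,0,0,0],[0,-0.03,0,0,0],[0,0,0,-0.03,0],[0,0,0,-0.03,0],[0,0,0,-0.03,0],[0,0,0,-0.03,0],[0,0,0,0,0],[0,0,0,0,0]]'; python3 m.py
python3 - <<'E'
from h import *
p,d=bot.read_camera("scene")
cv2.imwrite("pics/s2.png",cv2.resize(p[150:250,270:420],None,fx=5,fy=5,interpolation=2))
E
```

```text
t: 16.15
eef_pos: [0.5282, -0.1188, 0.3198]
tool_rot: [0.001, 0.774, 0.634, 0.002]
contact_force: [-0.7, 0.3, -0.8]
gripper_width: 0.0
grasp_force: 0.0
scene bar n 230 116 27 mid [0.5641 0.0545] len 0.109 ang 69.9 z 0.1634 orange [0.5812 0.0982]
scene red 38 [0.5786 0.1319 0.0459]
 red dir -11.625106754548138
scene yel 29 [ 0.5488 -0.0427  0.0453]
 blue ((534.7053833007812, 68.76997375488281), (94.62954711914062, 34.842674255371094), 0.6320552229881287)
 alu ((549.3037719726562, -9.502731323242188), (82.89407348632812, 44.708984375), 80.06438446044922)
top bar n 203 158 28 mid [0.559  0.0555] len 0.109 ang 70.1 z 0.1638 orange [0.5751 0.0987]
top red 82 [0.59  0.122 0.042]
 red dir 151.68418024435522
top yel 41 [ 0.5414 -0.0417  0.0442]
 blue ((528.8357543945312, 63.05359649658203), (42.40884780883789, 101.60122680664062), 80.76332092285156)
 alu ((547.5315551757812, -10.907440185546875), (79.28568267822266, 42.43974685668945), 78.1205825805664)
```

View pics/s2.png

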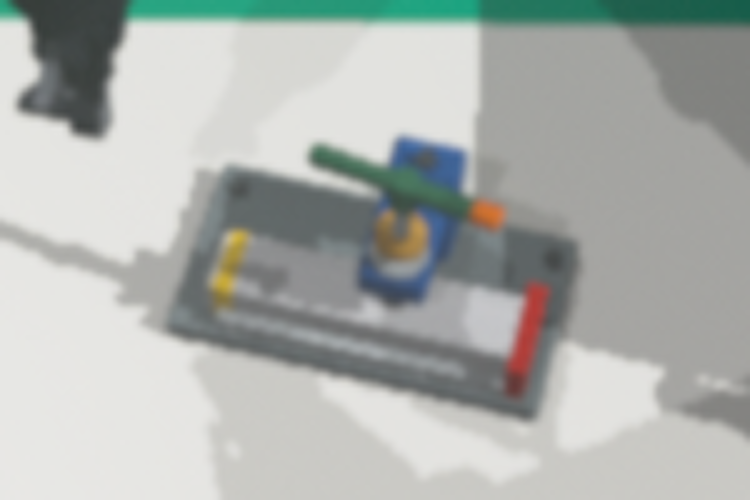

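The block (yellow end at crop 228,270) now touches the red stop (crop 520,340). The crossbar has not turned since I released it (70°), and the gripper is clear.

```bash
python3 -c "from station import bot;print(bot.hand_in())"
```

```text
the job is handed in; nothing more can be done
None
```

I turned the stop screw down to about 4.87 rad (by geometry the foot is pushed up about 1.6 mm, not measured directly), pushed the block up against the red end stop, released it with the gripper clear, and handed the job in at about 16 s; no verdict was returned.

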